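# Throw the bolts of a safe door with a T-key

### The arm

A 6-joint arm with a two-finger parallel gripper is mounted at the origin on the work surface. World frame = base frame: x ahead of the robot, y to its left, z up, the work surface at z = 0. Lengths are in m, angles in rad, forces in N, time in s.
With the tool pointing down it reaches from about 0.225 to 0.875 m from the base axis. Payload 3.4 kg.
Tool frame: the origin (TCP) lies on the mounting face of the last link; the fingertips stand 173 mm ahead of it and the grasp point (between the pads) lies 155 mm ahead of it (manip.tcp_to_grasp is the distance from the TCP to the grasp point, in m); z points along the fingers, y is the line along which they close (so a half turn about z gives the same grasp; the last joint's range is limited). The gripper opens to 85 mm and grips with 20 to 120 N. Pads are 22 mm wide; open, the fingers measure 114 mm over their backs; the gripper's body (76 mm by 85 mm) begins 54 mm behind the grasp point. The pads swing forward as they close: fully open they stand 13 mm farther back than shut.
Start: joints at [1.034, 0.276, 1.505, -0, 1.361, -0.121], TCP at [0.232, 0.526, 0.405] pointing down, gripper open.
Joint ranges: [-2.89, 2.89], [-0.75, 2.08], [0.22, 2.7], [-1.18, 4.32], [0.11, 2.71], [-2.7, 2.7]. Speed limits (rad/s): [2.57, 2.57, 3.14, 3.14, 3.14, 3.14].

### API

Orientations are given as [roll, pitch, yaw] about the fixed x, y, z axes, in that order (R = Rz(yaw) Ry(pitch) Rx(roll)).
In Python, from rig import monitor, optics, workorder, manip gives the robot as it stands.
- The arm moves only by the tool drive_tool, never from a script. Its arguments are lists of equal length, an entry for each row: "claw": the gripper command: -1 is shut, 1 is fully open, values between are in proportion; "delta_pos": the shift along the tool's x, y, z in mm, a list of three; "rotation": the turn, a rotation vector about the tool's x, y, z in rad, a list of three. A call has 1 to 5 rows; each row shifts and turns the commanded pose from where the row before left it, along the tool's axes as they then stand; what a row does not reach is not made up. A row lasts 1/8 s, in which the tool goes at most 62.5 mm and 10.7 degrees, less where a joint would pass 70% of its speed; a pose out of reach is approached as far as the arm can. A call with a gripper value outside its range is refused whole. The fingers move at their own pace and stop on an object; "force" is the grip in N (left out, the last holds). Time passes only in rows, so rows that do not move let the fingers close. It gives the time, the measured TCP pose, the force, the opening and the grip force at its end, in the units of the state.
- monitor.sense(): the state, without advancing time (a new reading comes with each control period).
- optics.grab_frame(name): name is "scene" or "top" or "wrist"; returns the picture (420x560x3 uint8, red, green, blue); there is no depth.
- optics.calibration(name): a dict with "mtx" (3x3 intrinsics, pixels), "R" (3x3) and "t" (3): a world point X has camera coordinates R X + t. Camera axes: x right, y down, z forward; pixel columns grow to the right and rows downward; lengths in m; the calibration is good to about 2 mm. A picture is of the moment at which its call begins: read the wrist's pose just before it. calibration takes no time and is no camera call; for the wrist camera it gives the pose at the moment of the call.
- workorder.sign_off(): hands the job in; it is judged then, once.
The state is a dict: "time": time; "joint_pos": joint angles; "qvel": joint speeds; "joint_efforts": joint torques, N m; "ee_pos": TCP position; "eef_rot": TCP orientation; "ft_force": force on the tool from outside, world axes, zero at the start; "ft_torque": the same for the moment, N m; "grip_width": opening from 0.0 (shut) to 1.0 (fully open); "finger_force": force on a finger pad.
Only numpy, scipy, OpenCV 4.12 (cv2) and the standard library are available. Lean on these libraries where they do the work, as an engineer would, in place of code of your own. Each camera call takes 0.05 s, during which the arm holds its last target. There are 200 camera calls.

### The job

The safe door lying on the bench has its handle off. Take the long T-key from the wooden block, lower it down the spindle hole, feel for the angle of the square spindle without leaning on it until the socket is fully seated at the bottom, and turn it clockwise until the bolts are fully out, without forcing it against the stop. Then draw the key out, stand it back in its hole in the block, and leave the other things where they are.

Things in the scene. Friction and masses are not known exactly. Their poses are not given: they have to be found in the camera images.
- door: grey safe door lying face up, fixed: face plate 240 (its x) by 300 (its y) mm, face 130 mm above the bench; three round steel bolts in its +x edge, hinge knuckles on the -x edge, brass key escutcheon 85 mm to -y of the spindle hole. The key may press on it with 20 N at most until it has slipped 2.5 mm over the spindle, and all contacts together never pass 80 N. Origin: under its centre at bench height, z up
- spindle_hole (a point): centre of the mouth of the spindle hole (40 mm wide with a steel rim, 32 mm wide from 9 mm down) in the door's face, axes as the door's. On its axis stands the steel spindle, 12 mm square with a bevel 1.2 mm wide, top 76 mm below the mouth; the flat floor is 96 mm below. The square's angle differs each time and is not measured. Seated: the key's foot on that floor
- bolts (a joint): how far the three bolts are out, m: 0 drawn in (at the start; the spindle is then against its stop and cannot turn anticlockwise), 0.021 fully out, at the other stop. They follow the spindle, 0.015 m per rad of clockwise turn seen from above, 1.4 rad in all; turning takes about 0.15 N m and they stay where they are left. The socket has about 0.13 rad of play on the square either way
- key: long T-key of bare steel, the tallest thing in the block, standing upright. Origin: centre of its open lower end, z up the shank. Cross-bar along its x: 100 long, 14 by 14 mm, its centre 160 mm above the origin. Shank 14 mm thick. Socket at the foot: 13.5 mm square (sides along x and y), 24 deep, about 27 mm across outside. About 330 g
- block: wooden tool block, fixed, 170 (its x) by 70 (its y) by 60 mm high, origin under its centre. Three holes 33 mm wide and 50 deep at x = -55, 0 and 55 mm hold the long key, the short key and the screwdriver, in any order; they stand on the hole floor, 10 mm above the bench
- short_key: a shorter, thinner T-key standing in the block, 110 mm high, bar 65 mm long, not needed; origin at its foot
- driver: screwdriver with an orange grip standing in the block, 122 mm high, not needed; origin at its foot
- handle: the removed safe handle, a steel lever 110 mm long on a round rose, 45 mm high, lying between the door and the block; a bystander. Origin under it
- padlock: small brass padlock, 70 mm long, lying on the bench; a bystander. Origin under it
- pliers: pliers with blue grips, 170 mm long, lying on the bench; a bystander. Origin under it
- grease: small white jar with a red cap, 60 mm wide, 70 high; a bystander. Origin under it
- cylinder_lock: brass lock cylinder, 60 mm long, lying on the bench; a bystander. Origin under it
Things that resemble listed ones, but are neither listed nor needed, are in the scene too. Of the things that look like the block, the smallest one is meant.

How it is judged:
By the outcome, as a careful person would: the job done as asked, in the order asked, and still so for the second after the job is handed in, with the robot touching nothing.
It also fails if it takes over 72 s, if anything falls off the work surface, if the arm or the gripper's body presses on something with over 40 N, if the wrist force passes 120 N, or if a joint passes its speed limit or range.

## Working session

There is one attempt and no reset: what is moved stays moved. The work goes in short steps, Python scripts to look and compute and a tool call to move; the robot and the scene stay as the last step left them, time stands still between calls to the robot, and variables do not carry over. Pictures are saved under pics/ and viewed, at most 10 in all, crops included, and the job is handed in when it is done.

Besides the shell and the picture viewer there is one more tool, called after ">>>" in YAML: its name, and indented under it one key for each argument. drive_tool: Moves the arm, as the interface text tells. Its arguments: {"type":"object","properties":{"claw":{"type":"array","items":{"type":"number"}},"delta_pos":{"type":"array","items":{"type":"array","items":{"type":"number"}}},"rotation":{"type":"array","items":{"type":"array","items":{"type":"number"}}},"force":{"type":"number"}},"required":["claw","delta_pos","rotation"]}

```bash
ls; mkdir -p pics
python3 - <<'E'
from rig import monitor, optics, workorder, manip
import cv2,json
s=monitor.sense();print(s, manip.tcp_to_grasp)
for n in("scene","top"):
    im=optics.grab_frame(n);cv2.imwrite(f"pics/{n}0.png",cv2.resize(im[:,:,::-1],(800,600),interpolation=cv2.INTER_CUBIC))
    c=optics.calibration(n);print(n,c)
E
```

```text
pics
{'time': 0.0, 'joint_pos': array([ 1.03402636e+00,  2.76582198e-01,  1.50615429e+00, -2.53873319e-06,
        1.36072318e+00, -1.21022729e-01]), 'qvel': array([-0.00081379,  0.00036289, -0.00022653,  0.00034046, -0.00091525,
       -0.00037195]), 'joint_efforts': array([-9.23202679e-04, -4.16788673e+01, -2.45800066e+01, -2.81278144e-04,
        1.11676924e-02,  1.73088517e-05]), 'ee_pos': array([0.23212735, 0.52581371, 0.4038383 ]), 'eef_rot': array([-3.13973899e+00, -2.22936415e-04,  2.72584574e+00]), 'ft_force': array([ 0.13976205, -0.07855931, -0.69180898]), 'ft_torque': array([ 0.01639768, -0.02444506, -0.03755388]), 'finger_force': 0.0, 'grip_width': 1.0016379841679637} 0.1547
scene {'mtx': array([[454.84242081,   0.        , 280.76897069],
       [  0.        , 454.84242081, 214.23677467],
       [  0.        ,   0.        ,   1.        ]]), 'R': array([[ 0.58520605,  0.81081809,  0.01038811],
       [ 0.47411387, -0.33174151, -0.81557563],
       [-0.6578373 ,  0.48220494, -0.57855724]]), 't': array([-0.29240888, -0.09970559,  1.40528503])}
top {'mtx': array([[417.55237125,   0.        , 279.64412874],
       [  0.        , 417.55237125, 217.67163501],
       [  0.        ,   0.        ,   1.        ]]), 'R': array([[ 0.01339827, -0.9999002 , -0.00448079],
       [-0.99334124, -0.0127973 , -0.11449631],
       [ 0.11442754,  0.00598501, -0.99341357]]), 't': array([0.01674361, 0.44299225, 1.02510444])}
```

View pics/scene0.png

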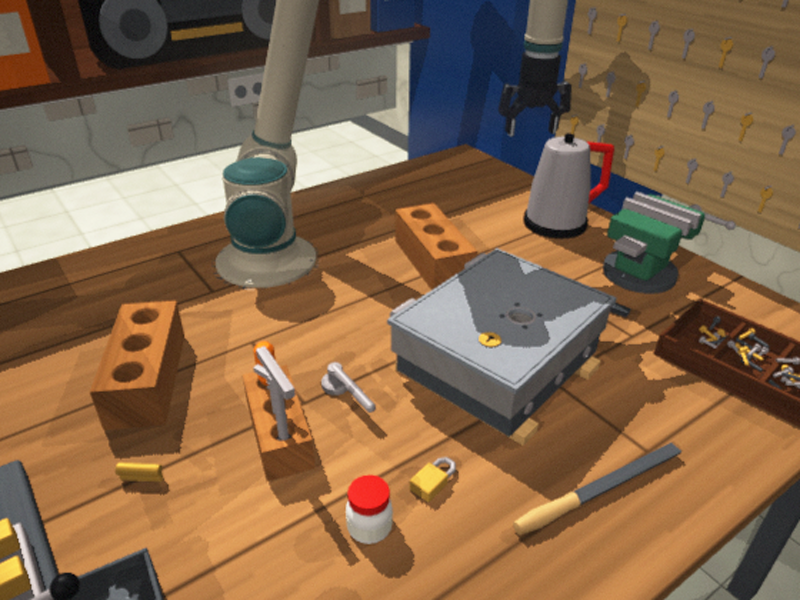

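View pics/top0.png

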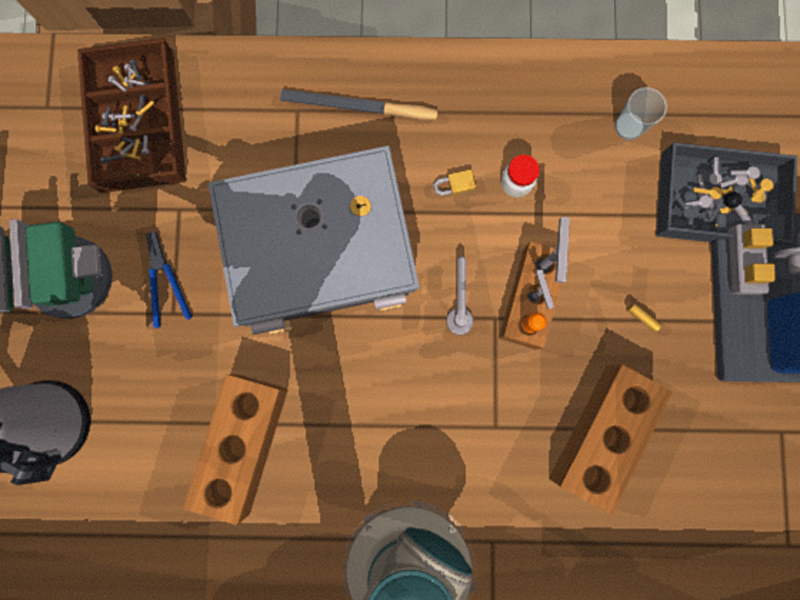

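The scene shows the door with its hole at about (520,316). The small block at (280,430) holds the long key (bar at (273,370)), the short key and the driver. In the top view the long key's bar runs (564,218)-(562,282) and the hole is at (309,216). I'll enlarge both areas.

```bash
cat > h.py <<'E'
import numpy as np
from rig import monitor, optics, workorder, manip
def ray(n,uv,z,c=None):
    c=c or optics.calibration(n); R,t=c["R"],c["t"]
    d=R.T@np.linalg.solve(c["mtx"],[uv[0],uv[1],1.]); o=-R.T@t
    return o+d*(z-o[2])/d[2]
def proj(n,X,c=None):
    c=c or optics.calibration(n); p=c["mtx"]@(c["R"]@np.asarray(X,float)+c["t"]); return p[:2]/p[2]
E
python3 - <<'E'
from h import *
import cv2
t=cv2.imread('pics/top0.png');
from rig import optics
im=optics.grab_frame("top")[:,:,::-1]
a=cv2.resize(im[145:255,340:410],(350,550),interpolation=cv2.INTER_CUBIC)  # x5
b=cv2.resize(im[125:180,190:275],(425,275),interpolation=cv2.INTER_CUBIC) # x5
s=optics.grab_frame("scene")[:,:,::-1]
d=cv2.resize(s[190:250,310:395],(425,300)[0:2],interpolation=cv2.INTER_CUBIC)
out=np.zeros((580,780,3),np.uint8);out[:550,:350]=a;out[:275,352:777]=b;out[277:577,352:777]=d
cv2.imwrite('pics/crop1.png',out)
E
```

```text
(no output)
```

View pics/crop1.png

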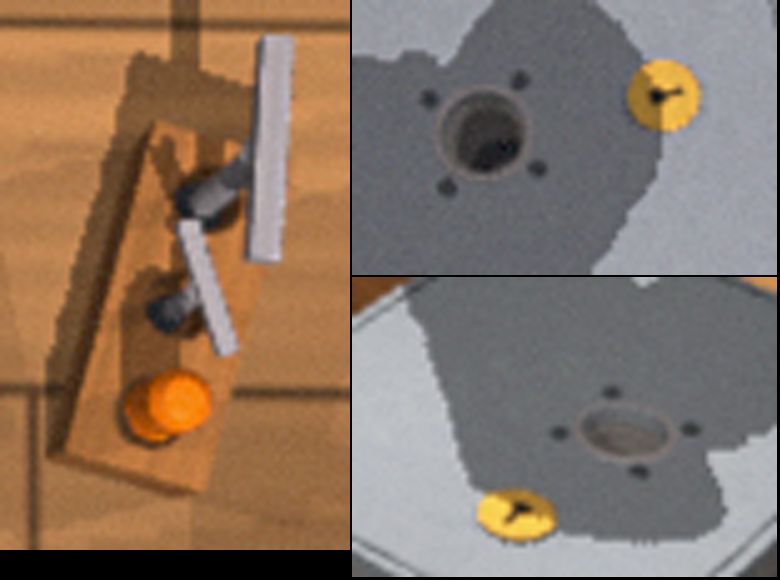

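Run:
```python
from h import *
for n in("top","scene"):
    c=optics.calibration(n);print(n,"cam",-c["R"].T@c["t"])
T=lambda u,v,ox=340,oy=145:(ox+(u-.5)/5-.0,oy+(v-.5)/5)
e1=ray("top",T(278,37),.177);e2=ray("top",T(265,261),.177)
print("bar",e1,e2,(e1+e2)/2,np.linalg.norm(e1-e2),np.arctan2(*(e1-e2)[1::-1]))
h=ray("top",T(131,132,190,125),.13);k=ray("top",T(312,96,190,125),.131)
sc=ray("scene",T(273,155,310,190),.13)
print("hole",h,sc,"esc",k,np.linalg.norm(h-k),np.arctan2(*(h-k)[1::-1]))
P=[ray("top",T(*p),.06) for p in((155,122),(245,148),(52,455),(195,493))]
for p in P:print("blk",p)
for p in((217,190),):print("longfoot?",ray("top",T(*p),.06))
sc2=[ray("scene",(u*.7,v*.7),.177) for u,v in((262,347),(287,397))]
print(sc2)
for uv in ((210,183),(388,148),(417,287),(234,325)):print("door",ray("top",(uv[0]*.7,uv[1]*.7),.13))
```

```text
top cam [0.32251796 0.01627578 1.06914866]
scene cam [ 1.14284017 -0.47362146  0.73475796]
bar [ 0.5724812  -0.22983868  0.177     ] [ 0.47316643 -0.22241067  0.177     ] [ 0.52282381 -0.22612467  0.177     ] 0.09959215626851935 -0.07465364260771581
hole [0.58298863 0.17064615 0.13      ] [0.58476028 0.17019478 0.13      ] esc [0.60077133 0.08735921 0.131     ] 0.08517005770214009 1.7811491146192016
blk [ 0.56158586 -0.200812    0.06      ]
blk [ 0.54908217 -0.24488003  0.06      ]
blk [ 0.39658042 -0.14913094  0.06      ]
blk [ 0.3791112  -0.21797719  0.06      ]
longfoot? [ 0.5279087  -0.23080998  0.06      ]
[array([ 0.47827423, -0.21976622,  0.177     ]), array([ 0.58532187, -0.23800619,  0.177     ])]
door [0.63632717 0.33310442 0.13      ]
door [0.6988826  0.04433575 0.13      ]
door [ 0.46944706 -0.00542338  0.13      ]
door [0.40495622 0.28351365 0.13      ]
```

```bash
cat >> h.py <<'E'
from scipy.spatial.transform import Rotation as Ro
def plan(p,yaw,n,rp=(np.pi,0)):
    "rows (mm, rotvec) from the measured pose to p,yaw, equal world steps"
    s=monitor.sense(); R=Ro.from_euler('xyz',s["eef_rot"]); T=Ro.from_euler('xyz',[rp[0],rp[1],yaw])
    rv=(R.inv()*T).as_rotvec()/n; d=(np.asarray(p)-s["ee_pos"])/n*1000
    for i in range(n):
        print(np.round(R.inv().apply(d),1).tolist(),np.round(rv,3).tolist()); R=R*Ro.from_rotvec(rv)
def show(): 
    s=monitor.sense(); print({k:np.round(s[k],4).tolist() for k in("time","joint_pos","ee_pos","eef_rot","ft_force","ft_torque","grip_width","finger_force")})
E
python3 - <<'E'
from h import *
c=optics.calibration("wrist");s=monitor.sense();R=Ro.from_euler('xyz',s["eef_rot"])
o=-c["R"].T@c["t"];off=R.inv().apply(o-s["ee_pos"])
print(off,R.inv().apply(c["R"][2]),c["mtx"])
y=3.067;T=Ro.from_euler('xyz',[np.pi,0,y])
tgt=np.array([.5835,.1705,.40]);tgt[:2]-=T.apply([off[0],off[1],0])[:2]
print(tgt);plan(tgt,y,9)
E
```

```text
[0.06771448 0.0009067  0.03162144] [-2.64762519e-01 -7.95693221e-04  9.64313318e-01] [[375.03531626   0.         283.37443241]
 [  0.         375.03531626 211.4732687 ]
 [  0.           0.           1.        ]]
[0.65095861 0.16454951 0.4       ]
[-58.8, -17.9, 0.5] [-0.0, -0.0, -0.038]
[-58.1, -20.1, 0.5] [-0.0, -0.0, -0.038]
[-57.3, -22.3, 0.5] [-0.0, -0.0, -0.038]
[-56.4, -24.5, 0.5] [-0.0, -0.0, -0.038]
[-55.4, -26.6, 0.5] [-0.0, -0.0, -0.038]
[-54.3, -28.7, 0.5] [-0.0, -0.0, -0.038]
[-53.2, -30.7, 0.5] [-0.0, -0.0, -0.038]
[-52.0, -32.7, 0.5] [-0.0, -0.0, -0.038]
[-50.7, -34.7, 0.5] [-0.0, -0.0, -0.038]
```

>>> drive_tool:
  claw: [1,1,1,1,1]
  delta_pos:
    - [-58.8,-17.9,0]
    - [-58.1,-20.1,0]
    - [-57.3,-22.3,0]
    - [-56.4,-24.5,0]
    - [-55.4,-26.6,0]
  rotation:
    - [0,0,-0.038]
    - [0,0,-0.038]
    - [0,0,-0.038]
    - [0,0,-0.038]
    - [0,0,-0.038]

```text
time: 0.82
ee_pos: [0.4664, 0.3239, 0.4047]
eef_rot: [3.141, 0.0, 2.917]
ft_force: [0.5, 0.2, -0.5]
grip_width: 1.0
finger_force: 0.0
```

>>> drive_tool:
  claw: [1,1,1,1,1]
  delta_pos:
    - [-54.3,-28.7,0]
    - [-53.2,-30.7,0]
    - [-52,-32.7,0]
    - [-50.7,-34.7,0]
    - [0,0,0]
  rotation:
    - [0,0,-0.038]
    - [0,0,-0.038]
    - [0,0,-0.038]
    - [0,0,-0.038]
    - [0,0,0]

```text
time: 1.45
ee_pos: [0.6543, 0.1614, 0.4032]
eef_rot: [-3.14, 0.0, 3.063]
ft_force: [-0.3, 0.1, -0.8]
grip_width: 0.999
finger_force: 0.0
```

Run:
```python
from h import *
import cv2
show();c=optics.calibration("wrist")
im=optics.grab_frame("wrist")[:,:,::-1];c2=optics.calibration("wrist")
print(np.abs(c2["t"]-c["t"]).max())
np.savez('w1.npz',im=im,**{k:c2[k] for k in("mtx","R","t")})
u,v=proj("wrist",[.5835,.1705,.13],c2);print(u,v,im.shape)
u,v=int(u),int(v);v0=max(0,v-60);u0=max(0,u-80)
print(u0,v0)
cv2.imwrite('pics/w1.png',cv2.resize(im[v0:v0+120,u0:u0+160],(800,600),interpolation=cv2.INTER_CUBIC))
```

```text
{'time': 1.45, 'joint_pos': [0.139, 0.4273, 1.2762, -0.0015, 1.4381, -1.3526], 'ee_pos': [0.6543, 0.1614, 0.4032], 'eef_rot': [-3.1401, 0.0004, 3.0626], 'ft_force': [-0.2549, 0.0528, -0.8], 'ft_torque': [0.0293, 0.0058, 0.0372], 'grip_width': 0.9995, 'finger_force': 0.0}
0.001974117338103265
285.0923626680598 105.99909327982976 (420, 560, 3)
205 45
```

View pics/w1.png

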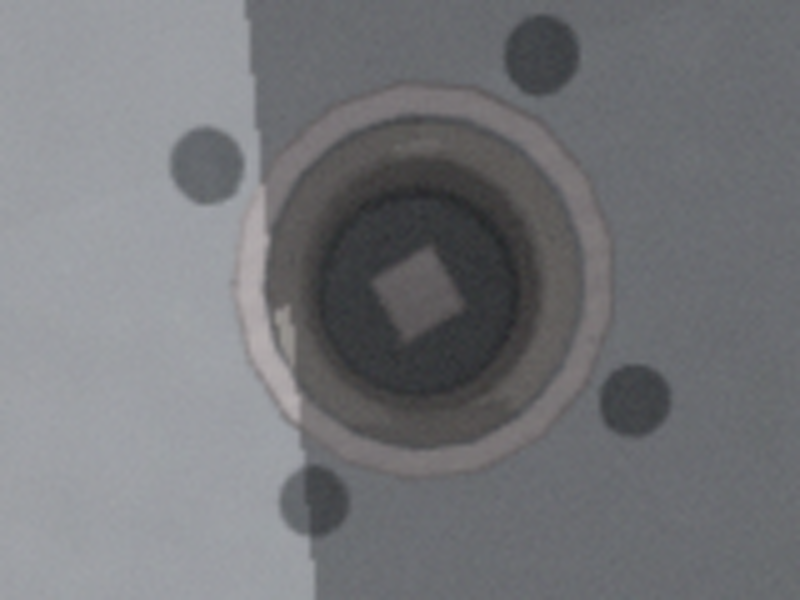

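The hole is centred at about (423,281) in the crop. The spindle's square top shows clearly, with corners (433,246), (466,307), (403,343), (371,283). The arm was still settling, so I'll take another frame and register the shift.

Run:
```python
from h import *
import cv2
optics.grab_frame("wrist");c=optics.calibration("wrist")
im=optics.grab_frame("wrist")[:,:,::-1];c2=optics.calibration("wrist");print("move",np.abs(c2["t"]-c["t"]).max())
o=np.load('w1.npz')['im'];g=lambda a:cv2.cvtColor(np.ascontiguousarray(a[45:165,205:365]),cv2.COLOR_BGR2GRAY).astype(np.float32)
(dx,dy),r=cv2.phaseCorrelate(g(o),g(im));print(dx,dy,r)
q=lambda u,v:(205+(u-.5)/5-.4+dx,45+(v-.5)/5-.4+dy)
S=np.array([ray("wrist",q(*p),.054,c) for p in((433,246),(466,307),(403,343),(371,283))])
print(S,S.mean(0));e=np.roll(S,-1,0)-S;print(np.linalg.norm(e,axis=1),np.arctan2(e[:,1],e[:,0]))
print("rim",ray("wrist",q(424,281),.13,c));M=np.array([ray("wrist",q(*p),.13,c) for p in((542,55),(635,400),(314,501),(207,165))]);print(M.mean(0))
print("bore",ray("wrist",q(420,293),.034,c))
K=[.5228,-.2261,.4]
yb=3.067
T=Ro.from_euler('xyz',[np.pi,0,yb]);x=np.array([.5228,-.2261,.40])
show();plan([.5228,-.2261,.40],yb,8)
```

```text
move 0.00024326469276214624
-4.772519695966864 6.258835389351972 0.715388632218043
[[0.57699726 0.17344    0.054     ]
 [0.58697969 0.17813454 0.054     ]
 [0.59192032 0.16737822 0.054     ]
 [0.58201811 0.16289936 0.054     ]] [0.58447885 0.17046303 0.054     ]
[0.01103121 0.01183673 0.01086803 0.01167536] [ 0.4395903  -1.14021608 -2.71681989  2.0153313 ]
rim [0.58281428 0.17134726 0.13      ]
[0.58324145 0.17137451 0.13      ]
bore [0.584194   0.17078192 0.034     ]
{'time': 1.6, 'joint_pos': [0.1448, 0.4233, 1.2802, 0.0009, 1.4396, -1.352], 'ee_pos': [0.6507, 0.1652, 0.4042], 'eef_rot': [3.1411, -0.0017, 3.0676], 'ft_force': [-0.8312, -0.0302, 0.1971], 'ft_torque': [-0.0011, 0.0332, -0.0264], 'grip_width': 1.0044, 'finger_force': 0.0}
[12.3, -50.0, 0.5] [0.0, -0.0, 0.0]
[12.3, -50.0, 0.5] [0.0, -0.0, 0.0]
[12.3, -50.0, 0.5] [0.0, -0.0, 0.0]
[12.3, -50.0, 0.5] [0.0, -0.0, 0.0]
[12.3, -50.0, 0.5] [0.0, -0.0, 0.0]
[12.3, -50.0, 0.5] [0.0, -0.0, 0.0]
[12.3, -50.0, 0.5] [0.0, -0.0, 0.0]
[12.3, -50.0, 0.5] [0.0, -0.0, 0.0]
```

The spindle's angle is about 0.435 rad (mod 90°), at (0.584, 0.1707). Next I'll move over the key.

>>> drive_tool:
  claw: [1,1,1,1,1]
  delta_pos:
    - [12.3,-50,0]
    - [12.3,-50,0]
    - [12.3,-50,0]
    - [12.3,-50,0]
    - [12.3,-50,0]
  rotation:
    - [0,0,0]
    - [0,0,0]
    - [0,0,0]
    - [0,0,0]
    - [0,0,0]

```text
time: 2.22
ee_pos: [0.5699, -0.0793, 0.4052]
eef_rot: [3.141, 0.001, 3.07]
ft_force: [1.0, 0.6, -0.5]
grip_width: 1.001
finger_force: 0.0
```

>>> drive_tool:
  claw: [1,1,1,1,1]
  delta_pos:
    - [12.3,-50,0]
    - [12.3,-50,0]
    - [12.3,-50,0]
    - [0,0,0]
    - [0,0,0]
  rotation:
    - [0,0,0]
    - [0,0,0]
    - [0,0,0]
    - [0,0,0]
    - [0,0,0]

```text
time: 2.85
ee_pos: [0.5234, -0.2252, 0.405]
eef_rot: [3.14, 0.0, 3.069]
ft_force: [-0.0, 0.8, 0.6]
grip_width: 1.001
finger_force: 0.0
```

Run:
```python
from h import *
import cv2
c=optics.calibration("wrist")
im=optics.grab_frame("wrist")[:,:,::-1]
np.savez('w2.npz',**c)
show()
print(proj("wrist",[.5228,-.2261,.177],c))
cv2.imwrite('pics/w2.png',cv2.resize(im,(800,600),interpolation=cv2.INTER_CUBIC))
```

```text
{'time': 2.9, 'joint_pos': [-0.5282, 0.2681, 1.5155, 0.0011, 1.3582, -2.0271], 'ee_pos': [0.5236, -0.2249, 0.4049], 'eef_rot': [3.1406, 0.0003, 3.0695], 'ft_force': [0.2604, 0.4482, -0.7032], 'ft_torque': [0.0827, -0.0072, 0.0341], 'grip_width': 1.0018, 'finger_force': 0.0}
[279.45713381 234.0211356 ]
```

View pics/w2.png

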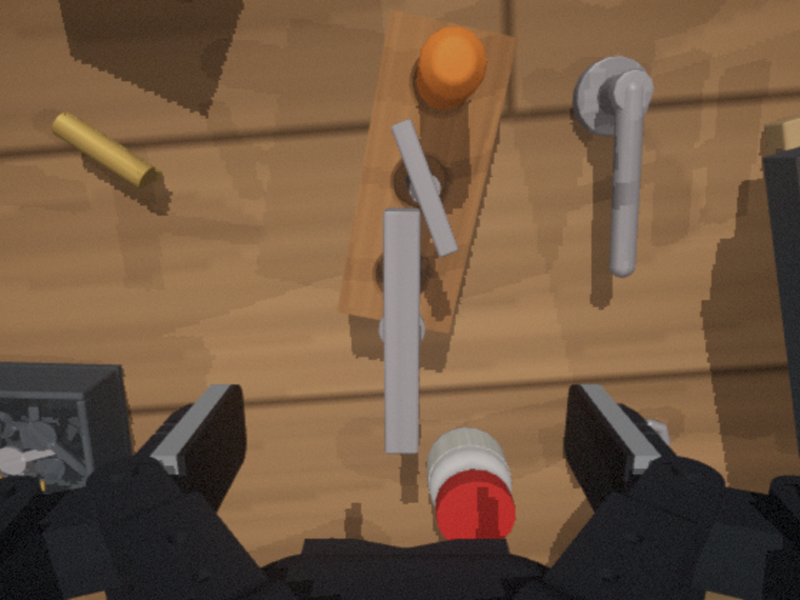

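The bar's top runs from (402,210) to (402,453) in the image. The fingers straddle it evenly, and the jar is at (473,490), clear of them.

Run:
```python
from h import *
c=dict(np.load('w2.npz'))
a,b=[ray("wrist",(u*.7-.15,v*.7-.15),.177,c) for u,v in((402.5,209.5),(402,453))]
m=(a+b)/2;y=np.arctan2(*(b-a)[1::-1]);print(a,b,m,np.linalg.norm(a-b),y)
for u,v in((343,310),(453,333),(513,38),(392,10)): print(ray("wrist",(u*.7,v*.7),.06,c))
plan([m[0],m[1],.170+.1547],y+np.pi,4)
```

```text
[ 0.47519323 -0.22136659  0.177     ] [ 0.57417454 -0.22894834  0.177     ] [ 0.52468388 -0.22515746  0.177     ] 0.09927126457654917 -0.07644845967302577
[ 0.54435085 -0.26322325  0.06      ]
[ 0.56399471 -0.19714589  0.06      ]
[ 0.40043956 -0.15699113  0.06      ]
[ 0.38227232 -0.22038627  0.06      ]
[-0.3, -0.1, 20.1] [0.0, 0.0, 0.001]
[-0.3, -0.1, 20.1] [0.0, 0.0, 0.001]
[-0.3, -0.1, 20.1] [0.0, 0.0, 0.001]
[-0.3, -0.0, 20.1] [0.0, 0.0, 0.001]
```

>>> drive_tool:
  claw: [1,1,1,1,1]
  delta_pos:
    - [-0.5,-0.2,25]
    - [-0.4,0,25]
    - [0,0,20]
    - [0,0,10]
    - [0,0,0]
  rotation:
    - [0,0,0.002]
    - [0,0,0.002]
    - [0,0,0]
    - [0,0,0]
    - [0,0,0]

```text
time: 3.52
ee_pos: [0.5247, -0.2259, 0.3243]
eef_rot: [3.141, -0.001, 3.065]
ft_force: [-0.2, 0.3, 0.2]
grip_width: 0.997
finger_force: 0.0
```

>>> drive_tool:
  claw: [-1,-1,-1,-1,-1]
  delta_pos:
    - [0,0,0]
    - [0,0,0]
    - [0,0,0]
    - [0,0,0]
    - [0,0,0]
  rotation:
    - [0,0,0]
    - [0,0,0]
    - [0,0,0]
    - [0,0,0]
    - [0,0,0]
  force: 70

```text
time: 4.15
ee_pos: [0.5245, -0.2271, 0.3251]
eef_rot: [-3.141, 0.001, 3.064]
ft_force: [-0.3, -0.3, 2.4]
grip_width: 0.149
finger_force: 68.8
```

>>> drive_tool:
  claw: [-1,-1,-1,-1,-1]
  delta_pos:
    - [0,0,0]
    - [0,0,0]
    - [0,0,0]
    - [0,0,0]
    - [0,0,0]
  rotation:
    - [0,0,0]
    - [0,0,0]
    - [0,0,0]
    - [0,0,0]
    - [0,0,0]

```text
time: 4.78
ee_pos: [0.5246, -0.227, 0.3251]
eef_rot: [-3.141, 0.001, 3.064]
ft_force: [-0.7, 0.4, 4.6]
grip_width: 0.144
finger_force: 69.1
```

```bash
python3 -c "
from h import *
show()"
```

```text
{'time': 4.775, 'joint_pos': [-0.5302, 0.3256, 1.6385, 0.0002, 1.1766, -2.0233], 'ee_pos': [0.5246, -0.227, 0.3251], 'eef_rot': [-3.1414, 0.0009, 3.0638], 'ft_force': [-0.7323, 0.4116, 4.6192], 'ft_torque': [0.1022, 0.0182, 0.0333], 'grip_width': 0.1438, 'finger_force': 69.1025}
```

>>> drive_tool:
  claw: [-1,-1,-1,-1,-1]
  delta_pos:
    - [0,0,-20]
    - [0,0,-40]
    - [0,0,-45]
    - [0,0,-50]
    - [0,0,0]
  rotation:
    - [0,0,0]
    - [0,0,0]
    - [0,0,0]
    - [0,0,0]
    - [0,0,0]

```text
time: 5.4
ee_pos: [0.5249, -0.2273, 0.4829]
eef_rot: [-3.138, 0.006, 3.064]
ft_force: [0.2, -0.3, -3.5]
grip_width: 0.146
finger_force: 68.7
```

```bash
python3 -c "
from h import *
show()
plan([.584,.1707,.482],3.577,10)"
```

```text
{'time': 5.4, 'joint_pos': [-0.5302, 0.2368, 1.3686, -0.0001, 1.5291, -2.0233], 'ee_pos': [0.5249, -0.2273, 0.4829], 'eef_rot': [-3.1384, 0.0063, 3.0639], 'ft_force': [0.2203, -0.3339, -3.5339], 'ft_torque': [-0.0075, -0.0308, 0.0437], 'grip_width': 0.1456, 'finger_force': 68.6798}
[-2.8, 40.1, -0.0] [-0.0, 0.001, -0.051]
[-4.9, 39.9, -0.0] [-0.0, 0.001, -0.051]
[-6.9, 39.6, 0.0] [-0.0, 0.001, -0.051]
[-8.9, 39.2, 0.0] [-0.0, 0.001, -0.051]
[-10.9, 38.7, 0.0] [-0.0, 0.001, -0.051]
[-12.9, 38.1, 0.1] [-0.0, 0.001, -0.051]
[-14.8, 37.4, 0.1] [-0.0, 0.001, -0.051]
[-16.7, 36.6, 0.1] [-0.0, 0.001, -0.051]
[-18.6, 35.7, 0.1] [-0.0, 0.001, -0.051]
[-20.4, 34.7, 0.1] [-0.0, 0.001, -0.051]
```

>>> drive_tool:
  claw: [-1,-1,-1,-1,-1]
  delta_pos:
    - [-2.8,40.1,0]
    - [-4.9,39.9,0]
    - [-6.9,39.6,0]
    - [-8.9,39.2,0]
    - [-10.9,38.7,0]
  rotation:
    - [0,0,-0.051]
    - [0,0,-0.051]
    - [0,0,-0.051]
    - [0,0,-0.051]
    - [0,0,-0.051]

```text
time: 6.02
ee_pos: [0.5539, -0.027, 0.4767]
eef_rot: [3.14, -0.005, -2.963]
ft_force: [1.1, 0.6, -3.4]
grip_width: 0.147
finger_force: 68.8
```

>>> drive_tool:
  claw: [-1,-1,-1,-1,-1]
  delta_pos:
    - [-12.9,38.1,0]
    - [-14.8,37.4,0]
    - [-16.7,36.6,0]
    - [-18.6,35.7,0]
    - [-20.4,34.7,0]
  rotation:
    - [0,0,-0.051]
    - [0,0,-0.051]
    - [0,0,-0.051]
    - [0,0,-0.051]
    - [0,0,-0.051]

```text
time: 6.65
ee_pos: [0.584, 0.1719, 0.4765]
eef_rot: [3.14, -0.005, -2.708]
ft_force: [0.3, -0.2, -3.1]
grip_width: 0.152
finger_force: 68.8
```

>>> drive_tool:
  claw: [-1,-1,-1]
  delta_pos:
    - [0,0,0]
    - [0,0,0]
    - [0,0,0]
  rotation:
    - [0,0,0]
    - [0,0,0]
    - [0,0,0]

```text
time: 7.02
ee_pos: [0.584, 0.1698, 0.4787]
eef_rot: [3.142, -0.002, -2.711]
ft_force: [-0.0, 0.2, -2.7]
grip_width: 0.148
finger_force: 69.0
```

Run:
```python
from h import *
import cv2
c=optics.calibration("wrist");cs=optics.calibration("scene");ct=optics.calibration("top")
w=optics.grab_frame("wrist")[:,:,::-1];s=optics.grab_frame("scene")[:,:,::-1]; t=optics.grab_frame("top")[:,:,::-1]
show();plan([.584,.1707,.482],3.577,1)
f=np.array([.584,.1707,.167])
print("wrist foot",proj("wrist",f,c),"scene",proj("scene",f,cs),proj("scene",f+[0,0,.16],cs))
u,v=proj("scene",f+[0,0,.05],cs).astype(int);print(u-50,v-75)
a=cv2.resize(s[v-75:v+75,u-50:u+50],(400,600),interpolation=cv2.INTER_CUBIC)
u,v=proj("wrist",f,c).astype(int);u0=max(0,u-50);v0=max(0,min(v-75,270));print(u0,v0)
b=cv2.resize(w[v0:v0+150,u0:u0+100],(400,600),interpolation=cv2.INTER_CUBIC)
cv2.imwrite('pics/c3.png',np.hstack([a,b]))
```

```text
{'time': 7.175, 'joint_pos': [0.1687, 0.2972, 1.292, -0.0001, 1.5525, -1.833], 'ee_pos': [0.5841, 0.1698, 0.4797], 'eef_rot': [-3.1415, -0.0001, -2.7107], 'ft_force': [-0.0603, 0.674, -3.3041], 'ft_torque': [-0.0187, -0.0334, -0.0533], 'grip_width': 0.1503, 'finger_force': 68.9517}
[-0.3, 0.8, -2.3] [-0.0, -0.0, -0.005]
wrist foot [283.15647308 200.19798272] scene [366.37613923 207.16544949] [375.87107491 141.52793576]
319 112
233 125
```

View pics/c3.png

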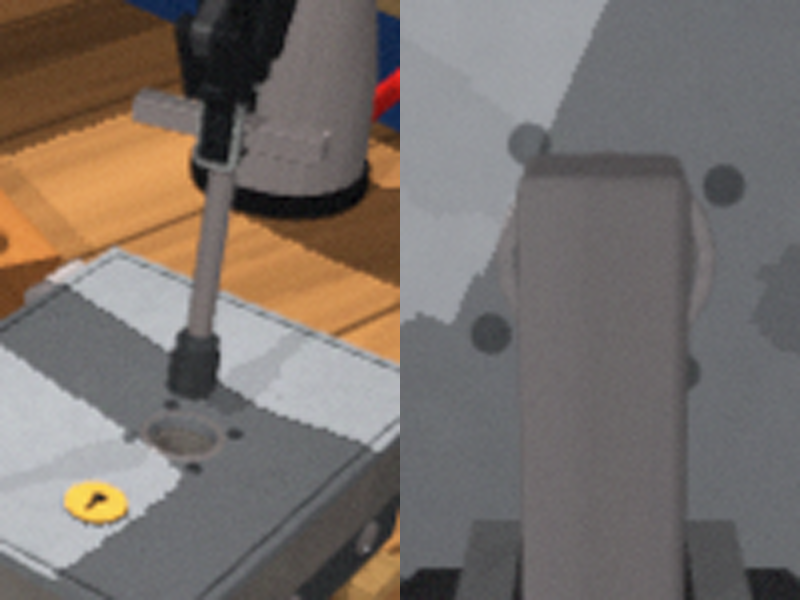

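The key hangs upright in the grip. Its foot is at about (193,390) in the left panel, above the hole at (183,436). I'll check the lateral offset at sub-pixel level with edge profiles.

Run:
```python
from h import *
import cv2
g=np.mean([cv2.cvtColor(optics.grab_frame("scene"),cv2.COLOR_RGB2GRAY).astype(float) for _ in range(3)],0)
s=monitor.sense();R=Ro.from_euler('xyz',s["eef_rot"]);cs=optics.calibration("scene")
P=lambda d:proj("scene",s["ee_pos"]+R.apply([0,0,d]),cs)
for d in (.3151,.305,.295,.285,.26,.24,.22,.20): 
    u,v=P(d);r=int(round(v));row=g[r,int(u)-12:int(u)+14];print(d,np.round([u,v],1),int(u)-12,row.astype(int).tolist())
print("hole",proj("scene",[.584,.1707,.13],cs))
```

```text
0.3151 [366.2 208.1] 354 [110, 112, 109, 110, 111, 108, 99, 67, 51, 50, 56, 56, 54, 52, 52, 51, 51, 48, 48, 75, 89, 141, 156, 165, 172, 170]
0.305 [366.7 204.3] 354 [109, 108, 107, 109, 108, 109, 110, 76, 51, 48, 52, 54, 54, 53, 50, 51, 51, 48, 46, 73, 169, 192, 186, 173, 170, 172]
0.295 [367.3 200.5] 355 [110, 109, 111, 109, 112, 109, 90, 58, 51, 50, 53, 56, 55, 53, 52, 53, 51, 46, 43, 141, 183, 189, 192, 192, 190, 187]
0.285 [367.8 196.7] 355 [107, 107, 160, 173, 186, 191, 190, 178, 98, 55, 59, 62, 65, 64, 65, 64, 61, 59, 69, 167, 189, 190, 190, 190, 190, 191]
0.26 [369.2 186.9] 357 [186, 186, 186, 186, 186, 184, 185, 187, 189, 160, 119, 112, 113, 113, 108, 93, 142, 175, 165, 144, 135, 158, 160, 154, 154, 148]
0.24 [370.4 178.9] 358 [158, 163, 165, 160, 157, 155, 153, 150, 151, 132, 111, 111, 113, 111, 108, 99, 121, 148, 152, 156, 155, 152, 154, 152, 149, 147]
0.22 [371.6 170.7] 359 [148, 146, 147, 148, 147, 145, 144, 151, 154, 147, 114, 110, 114, 113, 109, 101, 105, 138, 143, 142, 143, 146, 147, 148, 149, 151]
0.2 [372.8 162.3] 360 [157, 159, 161, 162, 161, 164, 162, 159, 158, 157, 122, 109, 113, 113, 112, 103, 94, 46, 19, 16, 21, 19, 17, 19, 18, 16]
hole [364.42382682 220.66158434]
```

>>> drive_tool:
  claw: [-1,-1,-1,-1,-1]
  delta_pos:
    - [-0.3,0.8,20]
    - [0,0,30]
    - [0,0,30]
    - [0,0,15]
    - [0,0,0]
  rotation:
    - [0,0,-0.005]
    - [0,0,0]
    - [0,0,0]
    - [0,0,0]
    - [0,0,0]

```text
time: 7.95
ee_pos: [0.5839, 0.1715, 0.3838]
eef_rot: [3.141, -0.002, -2.705]
ft_force: [-0.6, -0.4, -2.5]
grip_width: 0.148
finger_force: 72.2
```

>>> drive_tool:
  claw: [-1,-1,-1,-1,-1]
  delta_pos:
    - [0,0,3]
    - [0,0,3]
    - [0,0,2]
    - [0,0,2]
    - [0,0,0]
  rotation:
    - [0,0,0]
    - [0,0,0]
    - [0,0,0]
    - [0,0,0]
    - [0,0,0]

```text
time: 8.57
ee_pos: [0.5841, 0.1717, 0.3746]
eef_rot: [3.141, 0.0, -2.704]
ft_force: [-0.3, -0.3, -2.9]
grip_width: 0.149
finger_force: 72.3
```

```bash
python3 -c "
from h import *
show()
plan([.584,.1705,.37],3.577,1)"
```

```text
{'time': 8.575, 'joint_pos': [0.1715, 0.3437, 1.4802, 0.0002, 1.3175, -1.8365], 'ee_pos': [0.5841, 0.1717, 0.3746], 'eef_rot': [3.1414, 0.0002, -2.7044], 'ft_force': [-0.3105, -0.2874, -2.8741], 'ft_torque': [-0.0086, -0.0086, -0.0451], 'grip_width': 0.1487, 'finger_force': 72.3312}
[0.5, -1.0, 4.6] [0.0, 0.0, 0.002]
```

>>> drive_tool:
  claw: [-1,-1,-1,-1,-1]
  delta_pos:
    - [0.4,-0.9,1]
    - [0,0,1]
    - [0,0,1]
    - [0,0,1]
    - [0,0,1]
  rotation:
    - [0,0,0]
    - [0,0,0]
    - [0,0,0]
    - [0,0,0]
    - [0,0,0]

```text
time: 9.2
ee_pos: [0.5841, 0.1706, 0.3696]
eef_rot: [3.142, 0.0, -2.704]
ft_force: [-1.0, 0.4, -3.0]
grip_width: 0.15
finger_force: 72.3
```

>>> drive_tool:
  claw: [-1,-1,-1]
  delta_pos:
    - [0,0,0.5]
    - [0,0,0.5]
    - [0,0,0]
  rotation:
    - [0,0,0]
    - [0,0,0]
    - [0,0,0]

```text
time: 9.57
ee_pos: [0.584, 0.1706, 0.3687]
eef_rot: [3.142, 0.0, -2.704]
ft_force: [0.1, -0.6, -2.8]
grip_width: 0.149
finger_force: 72.3
```

>>> drive_tool:
  claw: [-1,-1,-1]
  delta_pos:
    - [0,0,0.5]
    - [0,0,0.5]
    - [0,0,0]
  rotation:
    - [0,0,0]
    - [0,0,0]
    - [0,0,0]

```text
time: 9.95
ee_pos: [0.5841, 0.1706, 0.3681]
eef_rot: [-3.141, 0.001, -2.704]
ft_force: [-0.7, -1.4, -0.1]
grip_width: 0.15
finger_force: 72.8
```

>>> drive_tool:
  claw: [-1,-1,-1]
  delta_pos:
    - [0,0,0.5]
    - [0,0,0.5]
    - [0,0,0]
  rotation:
    - [0,0,0]
    - [0,0,0]
    - [0,0,0]

```text
time: 10.32
ee_pos: [0.5842, 0.1706, 0.3678]
eef_rot: [-3.141, 0.002, -2.704]
ft_force: [-0.4, 0.2, 5.4]
grip_width: 0.149
finger_force: 73.5
```

Contact starts at TCP z ≈ 0.368 with about 8 N. I'll wiggle the key to feel for the flats.

>>> drive_tool:
  claw: [-1,-1,-1]
  delta_pos:
    - [0,0,0]
    - [0,0,0]
    - [0,0,0]
  rotation:
    - [0,0,-0.04]
    - [0,0,-0.04]
    - [0,0,0]

```text
time: 10.7
ee_pos: [0.584, 0.1706, 0.3671]
eef_rot: [-3.141, 0.001, -2.625]
ft_force: [-1.1, -0.3, -2.9]
grip_width: 0.15
finger_force: 72.4
```

>>> drive_tool:
  claw: [-1,-1,-1,-1]
  delta_pos:
    - [0,0,0]
    - [0,0,0]
    - [0,0,0]
    - [0,0,0]
  rotation:
    - [0,0,0.05]
    - [0,0,0.05]
    - [0,0,0.05]
    - [0,0,0]

```text
time: 11.2
ee_pos: [0.5839, 0.1704, 0.3655]
eef_rot: [3.141, -0.002, -2.774]
ft_force: [0.1, -0.9, -4.2]
grip_width: 0.147
finger_force: 72.3
```

>>> drive_tool:
  claw: [-1,-1,-1,-1]
  delta_pos:
    - [0,0,0.5]
    - [0,0,0.5]
    - [0,0,0.5]
    - [0,0,0]
  rotation:
    - [0,0,-0.05]
    - [0,0,-0.03]
    - [0,0,0]
    - [0,0,0]

```text
time: 11.7
ee_pos: [0.5839, 0.1706, 0.3649]
eef_rot: [3.141, -0.001, -2.695]
ft_force: [0.2, -0.6, -2.6]
grip_width: 0.15
finger_force: 72.3
```

```bash
python3 -c "
from h import *
show()"
```

```text
{'time': 11.7, 'joint_pos': [0.1699, 0.3495, 1.4963, 0.0001, 1.2966, -1.8479], 'ee_pos': [0.5839, 0.1706, 0.3649], 'eef_rot': [3.1413, -0.0007, -2.6947], 'ft_force': [0.1509, -0.569, -2.5923], 'ft_torque': [-0.0811, 0.1805, -0.0176], 'grip_width': 0.15, 'finger_force': 72.3066}
```

>>> drive_tool:
  claw: [-1,-1,-1,-1,-1]
  delta_pos:
    - [0,0,1]
    - [0,0,1]
    - [0,0,1.5]
    - [0,0,1.5]
    - [0,0,0]
  rotation:
    - [0,0,0]
    - [0,0,0]
    - [0,0,0]
    - [0,0,0]
    - [0,0,0]

```text
time: 12.32
ee_pos: [0.584, 0.1706, 0.36]
eef_rot: [3.142, -0.0, -2.694]
ft_force: [-0.7, -0.4, -3.5]
grip_width: 0.149
finger_force: 72.4
```

>>> drive_tool:
  claw: [-1,-1,-1,-1,-1]
  delta_pos:
    - [0,0,1.5]
    - [0,0,1.5]
    - [0,0,1.5]
    - [0,0,1.5]
    - [0,0,0]
  rotation:
    - [0,0,0]
    - [0,0,0]
    - [0,0,0]
    - [0,0,0]
    - [0,0,0]

```text
time: 12.95
ee_pos: [0.584, 0.1706, 0.354]
eef_rot: [3.141, -0.0, -2.694]
ft_force: [-1.2, -0.8, -4.0]
grip_width: 0.15
finger_force: 72.4
```

>>> drive_tool:
  claw: [-1,-1,-1,-1,-1]
  delta_pos:
    - [0,0,1]
    - [0,0,1]
    - [0,0,1]
    - [0,0,1]
    - [0,0,0]
  rotation:
    - [0,0,0]
    - [0,0,0]
    - [0,0,0]
    - [0,0,0]
    - [0,0,0]

```text
time: 13.58
ee_pos: [0.584, 0.1706, 0.35]
eef_rot: [3.142, -0.0, -2.694]
ft_force: [-1.2, 0.5, -3.6]
grip_width: 0.149
finger_force: 72.4
```

>>> drive_tool:
  claw: [-1,-1,-1,-1]
  delta_pos:
    - [0,0,0.5]
    - [0,0,0.5]
    - [0,0,0.5]
    - [0,0,0]
  rotation:
    - [0,0,0]
    - [0,0,0]
    - [0,0,0]
    - [0,0,0]

```text
time: 14.08
ee_pos: [0.5841, 0.1706, 0.3492]
eef_rot: [-3.141, 0.001, -2.694]
ft_force: [-2.3, 0.1, 2.2]
grip_width: 0.145
finger_force: 72.9
```

Floor contact matches the expected height (0.349), so the key is seated. Now I'll turn it clockwise.

>>> drive_tool:
  claw: [-1,-1,-1,-1,-1]
  delta_pos:
    - [0,0,0]
    - [0,0,0]
    - [0,0,0]
    - [0,0,0]
    - [0,0,0]
  rotation:
    - [0,0,0.1]
    - [0,0,0.1]
    - [0,0,0.1]
    - [0,0,0.1]
    - [0,0,0]

```text
time: 14.7
ee_pos: [0.584, 0.1705, 0.3492]
eef_rot: [-3.141, 0.0, -3.093]
ft_force: [-1.6, -1.4, 2.8]
grip_width: 0.147
finger_force: 73.1
```

```bash
python3 -c "
from h import *
show()"
```

```text
{'time': 14.7, 'joint_pos': [0.1699, 0.3597, 1.5208, -0.0002, 1.2608, -1.4494], 'ee_pos': [0.584, 0.1705, 0.3492], 'eef_rot': [-3.1414, 0.0003, -3.093], 'ft_force': [-1.5641, -1.4054, 2.76], 'ft_torque': [-0.3599, 0.6352, 0.054], 'grip_width': 0.1469, 'finger_force': 73.1266}
```

>>> drive_tool:
  claw: [-1,-1,-1,-1,-1]
  delta_pos:
    - [0,0,0]
    - [0,0,0]
    - [0,0,0]
    - [0,0,0]
    - [0,0,0]
  rotation:
    - [0,0,0.12]
    - [0,0,0.12]
    - [0,0,0.12]
    - [0,0,0.12]
    - [0,0,0.12]

```text
time: 15.32
ee_pos: [0.5839, 0.1707, 0.3493]
eef_rot: [3.141, 0.0, 2.587]
ft_force: [-1.9, -1.3, 2.4]
grip_width: 0.15
finger_force: 73.1
```

```bash
python3 -c "
from h import *
show()"
```

```text
{'time': 15.325, 'joint_pos': [0.17, 0.3597, 1.5207, 0.0003, 1.2607, -0.8465], 'ee_pos': [0.5839, 0.1707, 0.3493], 'eef_rot': [3.1411, 0.0002, 2.5872], 'ft_force': [-1.8629, -1.3033, 2.3914], 'ft_torque': [-0.1867, 0.6544, 0.2069], 'grip_width': 0.1504, 'finger_force': 73.1379}
```

>>> drive_tool:
  claw: [-1,-1,-1,-1,-1]
  delta_pos:
    - [0,0,0]
    - [0,0,0]
    - [0,0,0]
    - [0,0,0]
    - [0,0,0]
  rotation:
    - [0,0,0.1]
    - [0,0,0.1]
    - [0,0,0.1]
    - [0,0,0.05]
    - [0,0,0]

```text
time: 15.95
ee_pos: [0.584, 0.1708, 0.3492]
eef_rot: [3.141, -0.0, 2.241]
ft_force: [-2.5, -0.6, 2.6]
grip_width: 0.146
finger_force: 73.2
```

```bash
python3 -c "
from h import *
show()"
```

```text
{'time': 15.95, 'joint_pos': [0.1701, 0.3598, 1.5207, 0.0006, 1.2605, -0.5002], 'ee_pos': [0.584, 0.1708, 0.3492], 'eef_rot': [3.1407, -0.0002, 2.2408], 'ft_force': [-2.5272, -0.589, 2.6283], 'ft_torque': [-0.0634, 0.6467, 0.0605], 'grip_width': 0.1459, 'finger_force': 73.2255}
```

>>> drive_tool:
  claw: [-1,-1,-1]
  delta_pos:
    - [0,0,0]
    - [0,0,0]
    - [0,0,0]
  rotation:
    - [0,0,0.04]
    - [0,0,0.04]
    - [0,0,0.03]

```text
time: 16.32
ee_pos: [0.5841, 0.1708, 0.3492]
eef_rot: [3.141, -0.0, 2.129]
ft_force: [-3.0, 0.1, 4.4]
grip_width: 0.143
finger_force: 73.3
```

```bash
python3 -c "
from h import *
show()"
```

```text
{'time': 16.325, 'joint_pos': [0.17, 0.3599, 1.5206, 0.0005, 1.2603, -0.3885], 'ee_pos': [0.5841, 0.1708, 0.3492], 'eef_rot': [3.1407, -0.0002, 2.1292], 'ft_force': [-3.0129, 0.1264, 4.4227], 'ft_torque': [0.0026, 0.7106, 0.2441], 'grip_width': 0.1432, 'finger_force': 73.3416}
```

>>> drive_tool:
  claw: [-1,-1]
  delta_pos:
    - [0,0,0]
    - [0,0,0]
  rotation:
    - [0,0,0.02]
    - [0,0,0.02]

```text
time: 16.58
ee_pos: [0.5841, 0.1708, 0.3492]
eef_rot: [3.141, -0.0, 2.088]
ft_force: [-2.8, 0.6, 5.8]
grip_width: 0.148
finger_force: 73.5
```

```bash
python3 -c "
from h import *
show()"
```

```text
{'time': 16.575, 'joint_pos': [0.17, 0.3599, 1.5206, 0.0005, 1.2603, -0.3478], 'ee_pos': [0.5841, 0.1708, 0.3492], 'eef_rot': [3.1406, -0.0001, 2.0884], 'ft_force': [-2.7909, 0.6191, 5.764], 'ft_torque': [0.131, 0.7151, 0.1699], 'grip_width': 0.1479, 'finger_force': 73.502}
```

>>> drive_tool:
  claw: [-1,-1]
  delta_pos:
    - [0,0,0]
    - [0,0,0]
  rotation:
    - [0,0,0.015]
    - [0,0,0.015]

```text
time: 16.82
ee_pos: [0.5841, 0.1708, 0.3492]
eef_rot: [3.141, -0.0, 2.059]
ft_force: [-2.8, 0.1, 5.1]
grip_width: 0.147
finger_force: 73.5
```

```bash
python3 -c "
from h import *
show()"
```

```text
{'time': 16.825, 'joint_pos': [0.17, 0.3599, 1.5206, 0.0005, 1.2603, -0.318], 'ee_pos': [0.5841, 0.1708, 0.3492], 'eef_rot': [3.1407, -0.0002, 2.0586], 'ft_force': [-2.7529, 0.149, 5.0538], 'ft_torque': [0.0577, 0.7208, 0.1794], 'grip_width': 0.1468, 'finger_force': 73.5006}
```

>>> drive_tool:
  claw: [-1,-1]
  delta_pos:
    - [0,0,0]
    - [0,0,0]
  rotation:
    - [0,0,0.01]
    - [0,0,0.01]

```text
time: 17.08
ee_pos: [0.5841, 0.1708, 0.3492]
eef_rot: [3.141, -0.0, 2.039]
ft_force: [-3.3, 0.3, 6.4]
grip_width: 0.151
finger_force: 73.5
```

```bash
python3 -c "
from h import *
show()"
```

```text
{'time': 17.075, 'joint_pos': [0.17, 0.3599, 1.5206, 0.0004, 1.2602, -0.2981], 'ee_pos': [0.5841, 0.1708, 0.3492], 'eef_rot': [3.1406, -0.0001, 2.0388], 'ft_force': [-3.3362, 0.3376, 6.3526], 'ft_torque': [0.1048, 0.7442, 0.1679], 'grip_width': 0.1506, 'finger_force': 73.498}
```

>>> drive_tool:
  claw: [-1,-1]
  delta_pos:
    - [0,0,0]
    - [0,0,0]
  rotation:
    - [0,0,0.01]
    - [0,0,0.01]

```text
time: 17.32
ee_pos: [0.5841, 0.1708, 0.3492]
eef_rot: [3.141, -0.0, 2.019]
ft_force: [-2.6, 0.3, 5.3]
grip_width: 0.148
finger_force: 73.5
```

```bash
python3 -c "
from h import *
show()"
```

```text
{'time': 17.325, 'joint_pos': [0.17, 0.3599, 1.5206, 0.0005, 1.2602, -0.2781], 'ee_pos': [0.5841, 0.1708, 0.3492], 'eef_rot': [3.1405, -0.0002, 2.0187], 'ft_force': [-2.6202, 0.2881, 5.2843], 'ft_torque': [0.0272, 0.7149, 0.1293], 'grip_width': 0.1479, 'finger_force': 73.4959}
```

>>> drive_tool:
  claw: [-1,-1]
  delta_pos:
    - [0,0,0]
    - [0,0,0]
  rotation:
    - [0,0,0.01]
    - [0,0,0.01]

```text
time: 17.58
ee_pos: [0.5841, 0.1708, 0.3492]
eef_rot: [3.141, -0.0, 1.999]
ft_force: [-3.1, -0.3, 5.1]
grip_width: 0.149
finger_force: 73.5
```

```bash
python3 -c "
from h import *
show()"
```

```text
{'time': 17.575, 'joint_pos': [0.1699, 0.3599, 1.5206, 0.0005, 1.2602, -0.2581], 'ee_pos': [0.5841, 0.1708, 0.3492], 'eef_rot': [3.1406, -0.0002, 1.9987], 'ft_force': [-3.0952, -0.2683, 5.1189], 'ft_torque': [0.0737, 0.6698, 0.1565], 'grip_width': 0.149, 'finger_force': 73.4939}
```

>>> drive_tool:
  claw: [-1,-1]
  delta_pos:
    - [0,0,0]
    - [0,0,0]
  rotation:
    - [0,0,0.01]
    - [0,0,0.01]

```text
time: 17.82
ee_pos: [0.5841, 0.1708, 0.3492]
eef_rot: [3.141, -0.0, 1.979]
ft_force: [-2.1, -0.1, 5.3]
grip_width: 0.149
finger_force: 73.5
```

Run:
```python
from h import *
import cv2
show()
im=optics.grab_frame("scene")[:,:,::-1]
a=monitor.sense()["ft_torque"][2]
cv2.imwrite('pics/s4.png',cv2.resize(im[130:320,260:460],(800,600)[0:2] if 0 else (630,600),interpolation=cv2.INTER_CUBIC))
print(a)
```

```text
{'time': 17.825, 'joint_pos': [0.17, 0.3599, 1.5206, 0.0005, 1.2601, -0.2384], 'ee_pos': [0.5841, 0.1708, 0.3492], 'eef_rot': [3.1405, -0.0002, 1.9791], 'ft_force': [-2.1471, -0.1151, 5.3438], 'ft_torque': [0.0744, 0.6788, 0.2973], 'grip_width': 0.1495, 'finger_force': 73.519}
0.3054925003457515
```

View pics/s4.png

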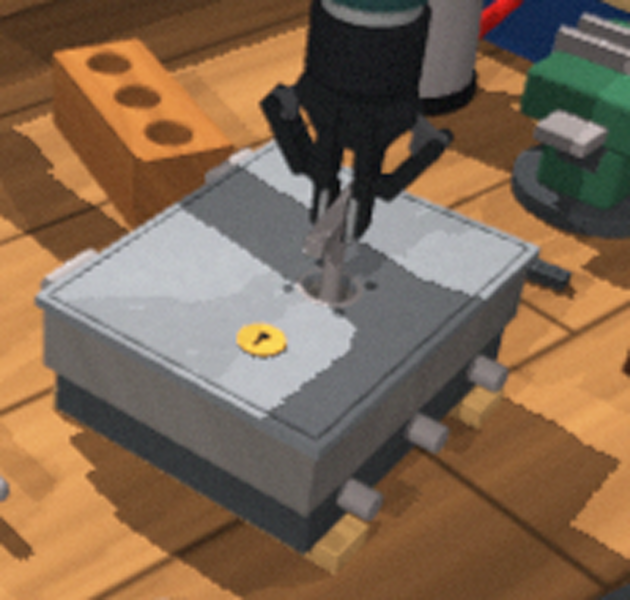

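The bolts stand well out at (358,497), (427,432) and (487,373), and the torque has risen from 0.16 to 0.30, so the stop is being met. One more tiny step will confirm it.

>>> drive_tool:
  claw: [-1]
  delta_pos:
    - [0,0,0]
  rotation:
    - [0,0,0.008]

```text
time: 18.0
ee_pos: [0.5842, 0.1708, 0.3492]
eef_rot: [3.14, -0.0, 1.971]
ft_force: [-3.6, 0.5, 4.7]
grip_width: 0.146
finger_force: 73.5
```

```bash
python3 -c "
from h import *
show()"
```

```text
{'time': 18.0, 'joint_pos': [0.17, 0.3599, 1.5206, 0.0005, 1.2601, -0.2306], 'ee_pos': [0.5842, 0.1708, 0.3492], 'eef_rot': [3.1405, -0.0002, 1.9713], 'ft_force': [-3.5617, 0.5053, 4.6535], 'ft_torque': [0.0931, 0.673, 0.343], 'grip_width': 0.1463, 'finger_force': 73.5156}
```

The stop is confirmed. I'll back off into the play and draw the key out.

>>> drive_tool:
  claw: [-1,-1,-1,-1,-1]
  delta_pos:
    - [0,0,0]
    - [0,0,0]
    - [0,0,-2]
    - [0,0,-4]
    - [0,0,-4]
  rotation:
    - [0,0,-0.08]
    - [0,0,-0.06]
    - [0,0,0]
    - [0,0,0]
    - [0,0,0]

```text
time: 18.62
ee_pos: [0.5841, 0.1706, 0.3583]
eef_rot: [-3.141, -0.0, 2.11]
ft_force: [-0.4, -0.0, -3.3]
grip_width: 0.147
finger_force: 72.2
```

>>> drive_tool:
  claw: [-1,-1,-1,-1,-1]
  delta_pos:
    - [0,0,-5]
    - [0,0,-8]
    - [0,0,-20]
    - [0,0,-30]
    - [0,0,-30]
  rotation:
    - [0,0,0]
    - [0,0,0]
    - [0,0,0]
    - [0,0,0]
    - [0,0,0]

```text
time: 19.25
ee_pos: [0.5842, 0.1705, 0.4533]
eef_rot: [3.14, 0.001, 2.111]
ft_force: [1.4, 0.2, -3.2]
grip_width: 0.152
finger_force: 72.3
```

>>> drive_tool:
  claw: [-1,-1,-1]
  delta_pos:
    - [0,0,-20]
    - [0,0,-10]
    - [0,0,0]
  rotation:
    - [0,0,0]
    - [0,0,0]
    - [0,0,0]

```text
time: 19.62
ee_pos: [0.5841, 0.1705, 0.4825]
eef_rot: [3.14, 0.001, 2.111]
ft_force: [-0.4, 0.1, -2.8]
grip_width: 0.147
finger_force: 72.4
```

```bash
python3 -c "
from h import *
show()
plan([.5248,-.2255,.482],3.064,10)"
```

```text
{'time': 19.625, 'joint_pos': [0.1698, 0.2963, 1.2867, -0.0001, 1.5568, -0.3701], 'ee_pos': [0.5841, 0.1705, 0.4825], 'eef_rot': [3.1399, 0.0008, 2.1107], 'ft_force': [-0.4293, 0.1369, -2.8193], 'ft_torque': [0.0141, 0.0204, 0.0324], 'grip_width': 0.1468, 'finger_force': 72.374}
[-30.9, -25.4, 0.0] [0.0, 0.0, -0.095]
[-28.4, -28.3, 0.0] [0.0, 0.0, -0.095]
[-25.5, -30.8, 0.0] [0.0, 0.0, -0.095]
[-22.5, -33.1, 0.0] [0.0, 0.0, -0.095]
[-19.2, -35.1, 0.0] [0.0, 0.0, -0.095]
[-15.8, -36.8, 0.0] [0.0, 0.0, -0.095]
[-12.2, -38.1, 0.0] [0.0, 0.0, -0.095]
[-8.5, -39.1, 0.0] [0.0, 0.0, -0.095]
[-4.8, -39.8, 0.0] [0.0, 0.0, -0.095]
[-1.0, -40.0, 0.0] [0.0, 0.0, -0.095]
```

>>> drive_tool:
  claw: [-1,-1,-1,-1,-1]
  delta_pos:
    - [-30.9,-25.4,0]
    - [-28.4,-28.3,0]
    - [-25.5,-30.8,0]
    - [-22.5,-33.1,0]
    - [-19.2,-35.1,0]
  rotation:
    - [0,0,-0.095]
    - [0,0,-0.095]
    - [0,0,-0.095]
    - [0,0,-0.095]
    - [0,0,-0.095]

```text
time: 20.25
ee_pos: [0.5539, -0.0285, 0.4804]
eef_rot: [-3.141, -0.002, 2.589]
ft_force: [0.5, 0.5, -2.8]
grip_width: 0.148
finger_force: 72.3
```

>>> drive_tool:
  claw: [-1,-1,-1,-1,-1]
  delta_pos:
    - [-15.8,-36.8,0]
    - [-12.2,-38.1,0]
    - [-8.5,-39.1,0]
    - [-4.8,-39.8,0]
    - [-1,-40,0]
  rotation:
    - [0,0,-0.095]
    - [0,0,-0.095]
    - [0,0,-0.095]
    - [0,0,-0.095]
    - [0,0,-0.095]

```text
time: 20.88
ee_pos: [0.5238, -0.2264, 0.4804]
eef_rot: [3.141, -0.002, 3.064]
ft_force: [-0.1, 0.8, -2.7]
grip_width: 0.147
finger_force: 72.3
```

>>> drive_tool:
  claw: [-1,-1,-1]
  delta_pos:
    - [0,0,30]
    - [0,0,20]
    - [0,0,0]
  rotation:
    - [0,0,0]
    - [0,0,0]
    - [0,0,0]

```text
time: 21.25
ee_pos: [0.5236, -0.2251, 0.4288]
eef_rot: [3.139, -0.006, 3.06]
ft_force: [-0.5, -0.3, -2.3]
grip_width: 0.151
finger_force: 72.2
```

Run:
```python
from h import *
import cv2
optics.grab_frame("top");show()
plan([.5248,-.2255,.385],3.064,1)
im=optics.grab_frame("scene")[:,:,::-1]
s=monitor.sense();f=s["ee_pos"]-[0,0,.3151]
for X in (f,[.5255,-.2235,.06]):print((proj("scene",X)-[150,220])*5)
cv2.imwrite('pics/s5.png',cv2.resize(im[220:330,150:260],(550,550),interpolation=cv2.INTER_CUBIC))
```

```text
{'time': 21.3, 'joint_pos': [-0.5278, 0.2567, 1.4682, -0.0, 1.4196, -2.0177], 'ee_pos': [0.5241, -0.2252, 0.4305], 'eef_rot': [3.1404, -0.0027, 3.0607], 'ft_force': [0.7252, -0.6622, -2.8253], 'ft_torque': [-0.016, -0.0153, -0.0161], 'grip_width': 0.1443, 'finger_force': 72.1974}
[-0.9, -0.3, 45.5] [0.001, -0.003, -0.003]
[224.52565824 302.03609841]
[243.49797438 404.27839107]
```

View pics/s5.png

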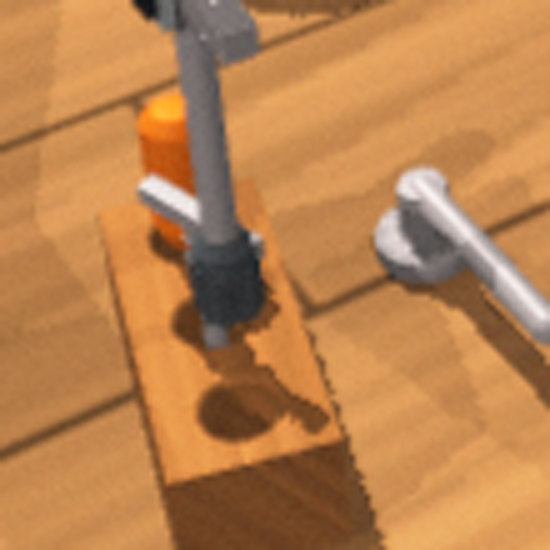

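The socket's foot is at about (229,305) in the crop, above the empty hole centred at about (237,410). I'll convert that to a position.

Run:
```python
from h import *
for q in((237,410),(238,409)): print(ray("scene",(150+(q[0]-2)/5,220+(q[1]-2)/5),.06))
print(ray("scene",(150+(229-2)/5,220+(304-2)/5),.1154))
```

```text
[ 0.52535877 -0.22723642  0.06      ]
[ 0.52509912 -0.22665484  0.06      ]
[ 0.52386876 -0.2240098   0.1154    ]
```

>>> drive_tool:
  claw: [-1,-1,-1,-1,-1]
  delta_pos:
    - [-0.8,-0.8,20]
    - [0,0,15]
    - [0,0,10]
    - [0,0,5]
    - [0,0,0]
  rotation:
    - [0,0,0]
    - [0,0,0]
    - [0,0,0]
    - [0,0,0]
    - [0,0,0]

```text
time: 21.98
ee_pos: [0.525, -0.226, 0.3816]
eef_rot: [3.141, -0.0, 3.061]
ft_force: [-0.0, -0.3, -2.5]
grip_width: 0.149
finger_force: 72.3
```

>>> drive_tool:
  claw: [-1,-1,-1,-1,-1]
  delta_pos:
    - [0,0,2]
    - [0,0,2]
    - [0,0,2]
    - [0,0,2]
    - [0,0,2]
  rotation:
    - [0,0,0]
    - [0,0,0]
    - [0,0,0]
    - [0,0,0]
    - [0,0,0]

```text
time: 22.6
ee_pos: [0.525, -0.226, 0.3715]
eef_rot: [3.141, 0.0, 3.061]
ft_force: [-0.5, -0.6, -3.8]
grip_width: 0.151
finger_force: 72.3
```

>>> drive_tool:
  claw: [-1,-1,-1,-1,-1]
  delta_pos:
    - [0,0,5]
    - [0,0,6]
    - [0,0,8]
    - [0,0,8]
    - [0,0,5]
  rotation:
    - [0,0,0]
    - [0,0,0]
    - [0,0,0]
    - [0,0,0]
    - [0,0,0]

```text
time: 23.22
ee_pos: [0.5249, -0.226, 0.3388]
eef_rot: [3.141, -0.001, 3.061]
ft_force: [0.1, 0.2, -2.8]
grip_width: 0.149
finger_force: 72.3
```

>>> drive_tool:
  claw: [-1,-1,-1,-1,-1]
  delta_pos:
    - [0,0,4]
    - [0,0,4]
    - [0,0,3]
    - [0,0,2]
    - [0,0,0]
  rotation:
    - [0,0,0]
    - [0,0,0]
    - [0,0,0]
    - [0,0,0]
    - [0,0,0]

```text
time: 23.85
ee_pos: [0.525, -0.226, 0.3266]
eef_rot: [3.141, -0.0, 3.061]
ft_force: [-0.3, 0.3, -2.3]
grip_width: 0.148
finger_force: 72.3
```

>>> drive_tool:
  claw: [-1,-1,-1]
  delta_pos:
    - [0,0,0.7]
    - [0,0,0.7]
    - [0,0,0]
  rotation:
    - [0,0,0]
    - [0,0,0]
    - [0,0,0]

```text
time: 24.22
ee_pos: [0.525, -0.226, 0.3253]
eef_rot: [3.142, 0.0, 3.061]
ft_force: [-0.5, -0.7, -2.8]
grip_width: 0.144
finger_force: 72.3
```

>>> drive_tool:
  claw: [-1,-1,-1]
  delta_pos:
    - [0,0,0.4]
    - [0,0,0.4]
    - [0,0,0]
  rotation:
    - [0,0,0]
    - [0,0,0]
    - [0,0,0]

```text
time: 24.6
ee_pos: [0.5251, -0.2261, 0.3252]
eef_rot: [-3.141, 0.001, 3.061]
ft_force: [-0.9, 0.5, 2.5]
grip_width: 0.152
finger_force: 73.1
```

>>> drive_tool:
  claw: [-0.5,-0.3,0,0.5,1]
  delta_pos:
    - [0,0,0]
    - [0,0,0]
    - [0,0,0]
    - [0,0,0]
    - [0,0,0]
  rotation:
    - [0,0,0]
    - [0,0,0]
    - [0,0,0]
    - [0,0,0]
    - [0,0,0]

```text
time: 25.22
ee_pos: [0.525, -0.226, 0.3244]
eef_rot: [3.141, 0.0, 3.061]
ft_force: [-0.2, 0.5, -0.9]
grip_width: 0.904
finger_force: 0.0
```

>>> drive_tool:
  claw: [1,1,1,1,1]
  delta_pos:
    - [0,0,0]
    - [0,0,0]
    - [0,0,-10]
    - [0,0,-25]
    - [0,0,-40]
  rotation:
    - [0,0,0]
    - [0,0,0]
    - [0,0,0]
    - [0,0,0]
    - [0,0,0]

```text
time: 25.85
ee_pos: [0.5247, -0.2259, 0.3997]
eef_rot: [3.14, -0.002, 3.061]
ft_force: [-0.3, -1.3, 0.6]
grip_width: 1.001
finger_force: 0.0
```

>>> drive_tool:
  claw: [1,1,1,1,1]
  delta_pos:
    - [0,0,-40]
    - [0,0,-30]
    - [0,0,0]
    - [0,0,0]
    - [0,0,0]
  rotation:
    - [0,0,0]
    - [0,0,0]
    - [0,0,0]
    - [0,0,0]
    - [0,0,0]

```text
time: 26.48
ee_pos: [0.5248, -0.2259, 0.468]
eef_rot: [3.14, -0.003, 3.061]
ft_force: [0.7, 0.1, 0.8]
grip_width: 1.001
finger_force: 0.0
```

Run:
```python
from h import *
import cv2
show()
im=optics.grab_frame("scene")[:,:,::-1]
cv2.imwrite('pics/s6.png',cv2.resize(im,(800,600),interpolation=cv2.INTER_CUBIC))
```

```text
{'time': 26.475, 'joint_pos': [-0.5284, 0.2432, 1.3956, 0.0001, 1.5057, -2.0183], 'ee_pos': [0.5248, -0.2259, 0.468], 'eef_rot': [3.1403, -0.0025, 3.0608], 'ft_force': [0.6711, 0.0867, 0.7863], 'ft_torque': [0.0221, -0.0006, -0.0513], 'grip_width': 1.0008, 'finger_force': 0.0}
```

View pics/s6.png

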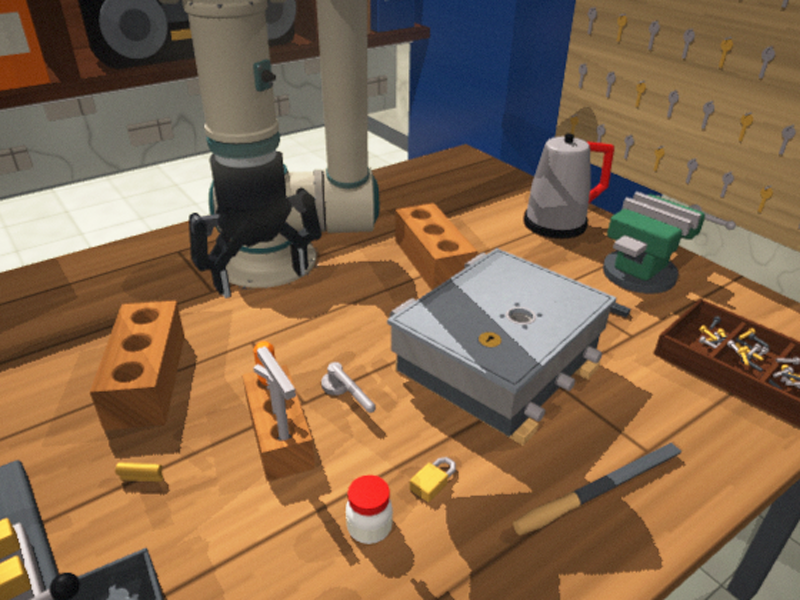

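The key stands in its hole in the block at (275,400). All three bolts are out at (535,410), (567,380) and (592,355), the other things haven't moved, and the gripper is clear.

```bash
python3 -c "
from rig import workorder
print(workorder.sign_off())"
```

```text
the job is handed in; nothing more can be done
None
```

The job is done and handed in at about 26.5 s: the key seated on the floor, the bolts were turned fully out to the stop without forcing, the key is back upright in its hole, and nothing else in the final picture had moved.

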